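# Reset the door-alarm hub

### The arm

A 6-joint arm with a two-finger parallel gripper is mounted at the origin on the work surface. World frame = base frame: x ahead of the robot, y to its left, z up, the work surface at z = 0. Lengths are in m, angles in degrees, forces in N, time in s.
With the tool pointing down it reaches from about 0.35 to 1 m from the base axis. Payload 7.1 kg.
Tool frame: the origin (TCP) lies at the very end of the fingers, on their centre line; the grasp point (between the pads) lies 19 mm behind it (robot.tcp_to_grasp is the distance from the TCP to the grasp point, in m); z points along the fingers, y is the direction in which the jaws open and shut (so a half turn about z gives the same grasp; the last joint's range is limited). The gripper opens to 85 mm and grips with 20 to 120 N. Pads are 22 mm wide; open, the fingers measure 114 mm over their backs; the gripper's body (76 mm by 85 mm) begins 54 mm behind the grasp point. The pads swing forward as they close: fully open they stand 13 mm farther back than shut.
Start: joints at [-74.599, 24.242, 93.386, -0, 62.372, -1.089], TCP at [0.177, -0.599, 0.231] pointing down, gripper open.
Joint ranges: [-172.04, 172.04], [-51.8, 120.97], [4.93, 147.93], [-75.15, 255.16], [6.16, 154.13], [-145.62, 145.62]. Speed limits (degrees/s): [136.94, 136.94, 172.46, 180, 180, 180].

### API

Orientations are given as a 3x3 rotation matrix whose columns are the frame's x, y, z axes.
In Python, from cell import robot, capture, ticket gives the robot as it stands.
- The arm moves only by the shell command python3 -m handwheel 'ROWS' [FORCE]. ROWS is JSON, a list of rows, each a list of 7 numbers: the closure, from 0 (fully open) to 1 (shut), then the shift along the world's x, y, z in m, then the turn, a rotation vector about the world's x, y, z in degrees. In form: [[fingers, tx, ty, tz, rx, ry, rz], ...]. A call has exactly 5 rows; each row shifts and turns the commanded pose from where the row before left it; what a row does not reach is not made up. A row lasts 1/8 s, in which the tool goes at most 62.5 mm and 10.7 degrees, less where a joint would pass 70% of its speed; a pose out of reach is approached as far as the arm can. A call is refused whole if a number of a shift passes 0.0625 or a number of a turn 10.7, either way. A call with a gripper value outside its range is refused whole. The fingers move at their own pace and stop on an object; FORCE is the grip in N (left out, the last holds). Time passes only in rows, so rows that do not move let the fingers close, or fill a call up. It gives the time, the measured TCP pose, the force and the opening at its end, in the units of the state.
- robot.get_state(): the state, without advancing time (a new reading comes with each control period).
- capture(name): name is "side" or "top"; returns a dict with "frame" (480x640x3 uint8, red, green, blue), "camera_matrix" (3x3 intrinsics, pixels), "cam_to_world" (4x4, takes a point from camera to world coordinates). Camera axes: x right, y up, looking along -z (the intrinsics and any distortion apply to the point x, -y, -z); pixel columns grow to the right and rows downward; lengths in m; the calibration is good to about 2 mm. A picture is of the moment at which its call begins. There is no depth.
- ticket.job_done(): hands the job in, once; it reports no verdict.
The state is a dict: "t": time; "q": joint angles; "joint_velocities": joint speeds; "tau": joint torques, N m; "eef_pos": TCP position; "tool_rot": TCP orientation; "force": force on the tool from outside, world axes, zero at the start; "wrist_torque": the same for the moment, N m; "gripper_width": opening from 0.0 (shut) to 1.0 (fully open).
Only numpy, scipy, OpenCV 4.12 (cv2) and the standard library are available. Lean on these libraries where they do the work, as an engineer would, in place of code of your own. Each camera call takes 0.05 s, during which the arm holds its last target.

### The job

Reset the door-alarm hub on the hall shelf: push its grey sliding shutter all the way back, press the two round buttons beneath it fully down together, one fingertip on each, hold them down for about three seconds, then let go and draw clear, leaving the shutter open. Never press one round button down alone, do not press the square siren key at the back, and leave the things standing round the hub where they are.

Things in the scene. Friction and masses are not known exactly. Their poses are not given: they have to be found in the camera images.
- hub: White plastic door-alarm hub, screwed to the shelf: slab 170 mm (its x) by 150 mm (y), flat deck 28 mm above the shelf. Origin: centre of its underside; x to its back, away from the robot (turned up to 0.45 rad either way), y to its left, z up. Two side rails on the deck (y = +-58 mm, 8 mm wide, x -47 to 65 mm, tops 42 mm above the shelf) carry the grey shutter; the deck in front of the shutter is bare.
- shutter (a joint): Grey wedge-shaped shutter on the hub, 46 mm deep (hub x), 124 mm wide; upright front face 110 mm wide, 42 to 60 mm above the shelf; top slopes down to the back. Slides along hub +x, 1.5 N friction, stays where left. Value in m: 0 shut (front face at hub x -42 mm, over the round buttons), 0.050 fully open at a stop (face at x +8 mm). Starts at 0 to 0.012. Fingertips 40 mm above the shelf or higher pass over the buttons.
- shutter_edge (a point): Middle of the shutter's upright front face, 51 mm above the shelf; moves with the shutter. Axes as the hub's.
- pair_left (a joint): Travel in m of the left round button of the reset pair (dark steel, 24 mm diameter, flat top): 0 = up, 0.007 = fully down; sprung, starts to move at 1.2 N, fully down at 4 N, comes back up by itself.
- pair_right (a joint): The same for the right round button.
- pair_left_top (a point): Centre of the top of the left round button, at hub x = -20 mm, y = +27 mm, 38 mm above the shelf when up (10 mm above the deck); moves with the button. Hidden beneath the shutter until that is open.
- pair_right_top (a point): Centre of the top of the right round button, at hub x = -20 mm, y = -27 mm, 38 mm above the shelf when up. The buttons' centres are 54 mm apart.
- test_key (a joint): Travel in m of the lone square siren key (dark steel, 16 mm square, top 6 mm above the deck) at the back right of the hub, at hub x = 71 mm, y = -45 mm: 0 = up, 0.004 = down. Not to be pressed.
- wood_box: round wooden box, 91 mm across and 52 mm high, sliding lid shut; origin at the centre of its underside; loose, stands near the hub, to be left alone
- cat: white porcelain cat figure, base 62 mm across, 113 mm high; origin at the centre of its underside; loose, stands near the hub, to be left alone
- carabiner: steel carabiner lying flat, 64 x 40 mm, 8 mm thick; origin near its centre on the underside; loose, lies close beside or behind the hub, to be left alone
- key: loose steel key lying flat, 58 mm long, 4 mm thick; origin near its middle; loose, lies close beside or behind the hub, to be left alone
- shoe_horn: red plastic shoe horn lying flat, 178 mm long, up to 40 mm wide, 6 mm thick; origin near its middle; loose, lies close beside or behind the hub, to be left alone

How it is judged:
By the outcome, as a careful person would: the job done as asked, in the order asked, and still so for the second after the job is handed in, with the robot touching nothing.
It also fails if it takes over 40 s, if anything falls off the work surface, if the arm or the gripper's body presses on something with over 40 N, if the wrist force passes 120 N, or if a joint passes its speed limit or range.

## Working session

There is one attempt and no reset: what is moved stays moved. The work goes in short steps, Python scripts to look and compute and a shell command to move; the robot and the scene stay as the last step left them, time stands still between calls to the robot, and variables do not carry over. Pictures are saved under pics/ and viewed, and the job is handed in when it is done.

```bash
mkdir -p pics; ls; python3 - <<'E'
from cell import robot, capture, ticket
import cv2,numpy as np
for n in("side","top"):
    c=capture(n); cv2.imwrite(f"pics/{n}0.png",c["frame"][:,:,::-1]); print(n,c["camera_matrix"],c["cam_to_world"].round(3))
    print([k for k in c])
s=robot.get_state(); print(s["t"],s["eef_pos"],s["tool_rot"],s["force"],s["gripper_width"])
E
```

```text
pics
side [[618.59305126   0.         320.98284994]
 [  0.         618.59305126 224.4760243 ]
 [  0.           0.           1.        ]] [[-0.889  0.35  -0.294  0.3  ]
 [-0.457 -0.706  0.541  0.603]
 [-0.018  0.616  0.788  0.89 ]
 [ 0.     0.     0.     1.   ]]
['frame', 'camera_matrix', 'cam_to_world']
top [[481.59249451   0.         315.002815  ]
 [  0.         481.59249451 250.3295151 ]
 [  0.           0.           1.        ]] [[ 0.024  0.996 -0.088  0.554]
 [-0.999  0.021 -0.029  0.032]
 [-0.027  0.089  0.996  0.761]
 [ 0.     0.     0.     1.   ]]
['frame', 'camera_matrix', 'cam_to_world']
0.1 [ 0.17729311 -0.59881617  0.23059346] [[ 9.58873415e-01  2.83833828e-01 -3.62616691e-04]
 [ 2.83834057e-01 -9.58872425e-01  1.37882966e-03]
 [ 4.36553536e-05 -1.42504607e-03 -9.99998984e-01]] [ 0.71948443  0.65107092 -0.08483103] 1.0031367304596737
```

View pics/side0.png

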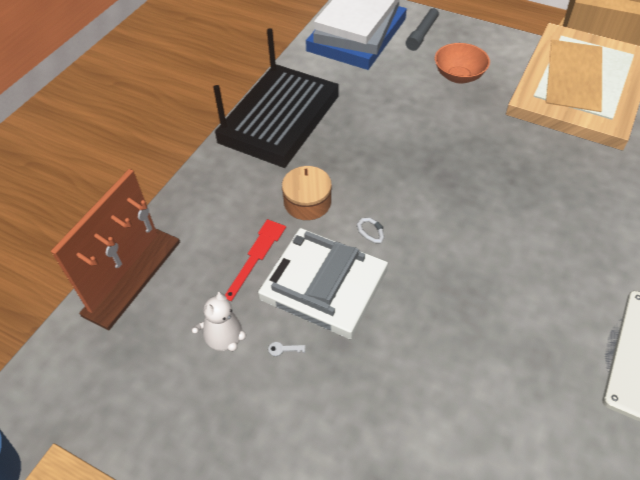

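View pics/top0.png

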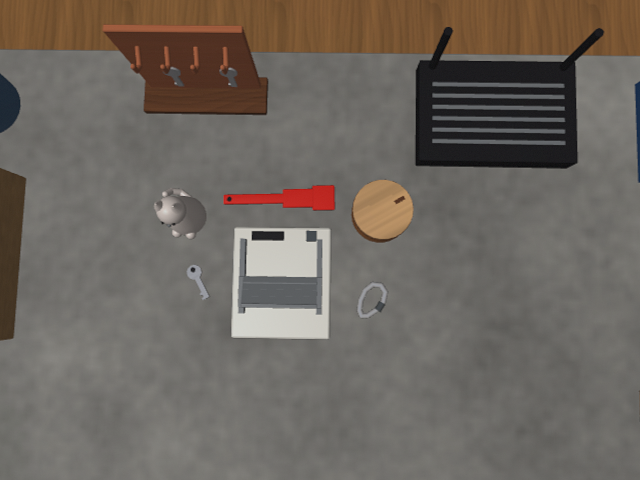

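The side view shows the hub at about (323,282), and the top view shows it at (281,283), nearly square to the base. The cat is at (180,213), the key at (197,282), the shoe horn at (280,198), the box at (383,210) and the carabiner at (372,300). Next I'll measure the hub.

```bash
cat > h.py <<'E'
import cv2,numpy as np
from cell import robot,capture,ticket
def cast(c,uv,z):
    K=c["camera_matrix"];T=c["cam_to_world"];uv=np.atleast_2d(uv).astype(float)
    p=cv2.undistortPoints(uv[:,None],K,None)[:,0]
    d=np.c_[p[:,0],-p[:,1],-np.ones(len(p))]@T[:3,:3].T;o=T[:3,3]
    return o+d*((z-o[2])/d[:,2])[:,None]
def proj(c,P):
    T=np.linalg.inv(c["cam_to_world"]);P=np.atleast_2d(P)@T[:3,:3].T+T[:3,3]
    q=np.c_[P[:,0],-P[:,1],-P[:,2]]@c["camera_matrix"].T
    return q[:,:2]/q[:,2:]
def crop(c,u0,v0,w,h,s,name):
    cv2.imwrite(name,cv2.resize(c["frame"][v0:v0+h,u0:u0+w,::-1],None,fx=s,fy=s,interpolation=cv2.INTER_CUBIC))
E
python3 - <<'E'
from h import *
for n,(u,v,w,h) in dict(top=(210,215,150,140),side=(230,210,180,140)).items():
    c=capture(n); crop(c,u,v,w,h,4,f"pics/{n}1.png")
    f=c["frame"].astype(int); m=((f.min(2)>185)&(f.max(2)-f.min(2)<30)).astype(np.uint8)
    k=np.zeros_like(m);k[v:v+h,u:u+w]=1;m*=k
    cs,_=cv2.findContours(m,cv2.RETR_EXTERNAL,cv2.CHAIN_APPROX_NONE); 
    a=cv2.convexHull(max(cs,key=cv2.contourArea))
    q=cv2.approxPolyDP(a,4,True)[:,0]; print(n,q.tolist(),cast(c,q,.028).round(4).tolist())
    if n=="top": print(cv2.minAreaRect(cast(c,a[:,0],.028)[:,:2].astype(np.float32)))
E
```

```text
top [[328, 230], [326, 337], [232, 335], [235, 229]] [[0.6505, 0.035, 0.028], [0.4884, 0.0345, 0.028], [0.4876, 0.1766, 0.028], [0.6492, 0.1784, 0.028]]
((0.5689215660095215, 0.10616932064294815), (0.1637502759695053, 0.14411839842796326), 0.641534686088562)
side [[291, 241], [308, 240], [387, 262], [349, 334], [258, 292]] [[0.6517, 0.0666, 0.028], [0.6263, 0.0515, 0.028], [0.4854, 0.033, 0.028], [0.4842, 0.1837, 0.028], [0.65, 0.1813, 0.028]]
```

```bash
ls pics
```

```text
side0.png
side1.png
top0.png
top1.png
```

View pics/top1.png

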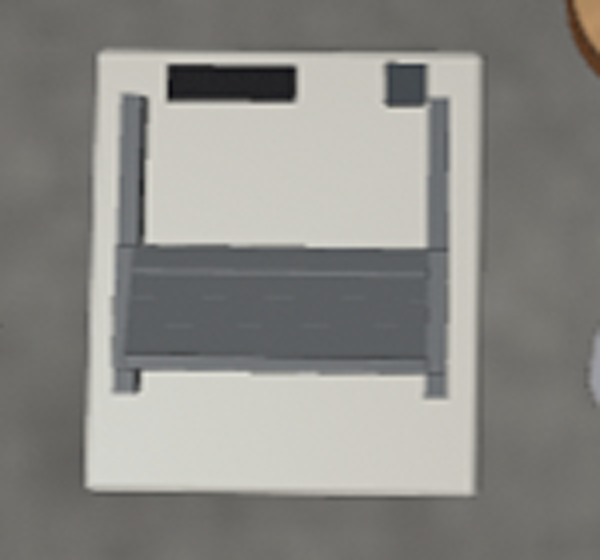

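View pics/side1.png

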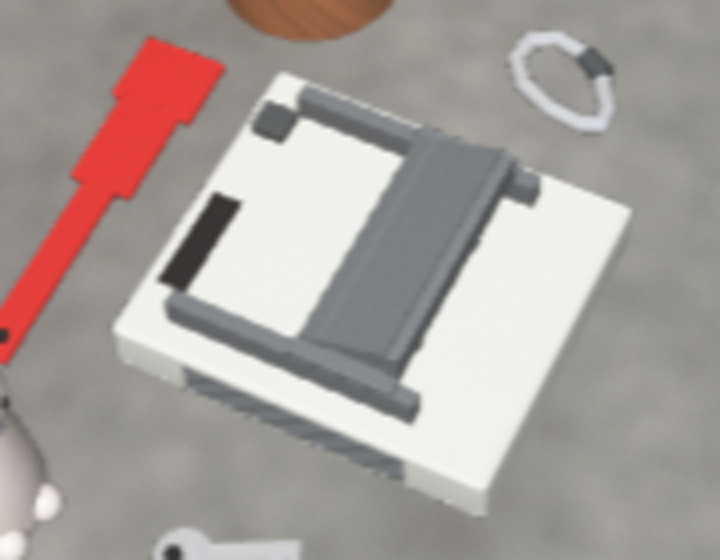

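The top crop shows deck corners at (99,53), (481,56), (474,494) and (86,487), and the shutter's front edge at about v=360–373. The side crop shows deck corners at (282,72), (631,210), (486,490) and (115,328). I'll fit the hub pose from these.

```bash
python3 - <<'E'
from h import *
from scipy.spatial.transform import Rotation as R
M=np.array([[85,75],[85,-75],[-85,-75],[-85,75.]])/1e3
px=dict(top=((210,215),[(99,53),(481,56),(474,494),(86,487)]),side=((230,210),[(115,328),(282,72),(631,210),(486,490)]))
sh=dict(top=[(122,357),(430,362)],side=[(391,355),(508,160)])
res=[]
for n,(o,p) in px.items():
    c=capture(n); uv=(np.array(p)+.5)/4-.5+o; W=cast(c,uv,.028)[:,:2]
    m=W.mean(0); a=M;b=W-m; th=np.arctan2((a[:,0]*b[:,1]-a[:,1]*b[:,0]).sum(),(a*b).sum()); r=np.array([[np.cos(th),-np.sin(th)],[np.sin(th),np.cos(th)]])
    print(n,m.round(4),np.degrees(th).round(2),"resid mm",((W-m-M@r.T)*1e3).round(1).tolist())
    S=cast(c,(np.array(sh[n])+.5)/4-.5+o,.060)[:,:2]; print(" shutter top edge hub",((S-m)@r).round(4).tolist())
E
```

```text
top [0.569  0.1052] 0.49 resid mm [[-2.4, -1.5], [-1.9, 1.3], [2.2, 1.8], [2.2, -1.6]]
 shutter top edge hub [[-0.033, 0.0553], [-0.033, -0.0566]]
side [0.5672 0.1066] 0.52 resid mm [[-1.7, -1.9], [-1.3, 1.4], [1.9, 2.1], [1.1, -1.6]]
 shutter top edge hub [[-0.0325, 0.0523], [-0.0345, -0.0525]]
```

The two views agree: hub centre (0.568, 0.106), yaw about 0.5°, shutter at about 0.009. I'll travel high to the front of the hub, square the jaws to it and set the opening so the fingertips are about 54 mm apart.

```bash
python3 -m handwheel '[[0.53,0.02,0.047,0,0,0,-1],[0.53,0.02,0.047,0,0,0,-1],[0.53,0.02,0.047,0,0,0,-1],[0.53,0.02,0.047,0,0,0,-1],[0.53,0.02,0.047,0,0,0,-1]]'
python3 -m handwheel '[[0.53,0.02,0.047,0,0,0,-1],[0.53,0.02,0.047,0,0,0,-1],[0.53,0.02,0.047,0,0,0,-1],[0.53,0.02,0.047,0,0,0,-1],[0.53,0.02,0.047,0,0,0,-1]]'
python3 -m handwheel '[[0.53,0.02,0.047,0,0,0,-1],[0.53,0.02,0.047,0,0,0,-1],[0.53,0.02,0.047,0,0,0,-1],[0.53,0.02,0.047,0,0,0,-1],[0.53,0.02,0.047,0,0,0,-1]]'
```

```text
t: 0.92
eef_pos: [0.2778, -0.3628, 0.2314]
tool_rot: [[0.98, 0.198, 0.0], [0.198, -0.98, -0.0], [0.0, 0.0, -1.0]]
force: [0.4, -0.3, 0.2]
gripper_width: 0.471
t: 1.55
eef_pos: [0.378, -0.1278, 0.2316]
tool_rot: [[0.994, 0.112, 0.001], [0.112, -0.994, -0.0], [0.001, 0.0, -1.0]]
force: [-0.2, -0.2, -0.3]
gripper_width: 0.468
t: 2.17
eef_pos: [0.478, 0.1075, 0.2315]
tool_rot: [[1.0, 0.026, 0.001], [0.026, -1.0, 0.0], [0.001, 0.0, -1.0]]
force: [0.6, -0.4, -0.5]
gripper_width: 0.474
```

```bash
python3 -m handwheel '[[0.53,0.002,-0.002,-0.045,0,0,-1],[0.53,0,0,-0.045,0,0,0],[0.53,0,0,-0.045,0,0,0],[0.53,0,0,-0.02,0,0,0],[0.53,0,0,0,0,0,0]]'
python3 - <<'E'
from h import *
for n,(u,v,w,h) in dict(top=(190,195,190,150),side=(250,180,190,150)).items():
    c=capture(n); crop(c,u,v,w,h,4,f"pics/{n}2.png")
    s=robot.get_state(); p=s["eef_pos"]; y=s["tool_rot"][:,1]; print(n,((proj(c,[p,p+.027*y,p-.027*y])-[u,v]+.5)*4-.5).round(0).tolist())
E
```

```text
t: 2.8
eef_pos: [0.4783, 0.1035, 0.075]
tool_rot: [[1.0, 0.009, -0.003], [0.009, -1.0, -0.001], [-0.003, 0.001, -1.0]]
force: [-0.3, 0.4, 0.4]
gripper_width: 0.471
top [[348.0, 603.0], [424.0, 604.0], [271.0, 602.0]]
side [[498.0, 398.0], [526.0, 346.0], [470.0, 451.0]]
```

View pics/top2.png

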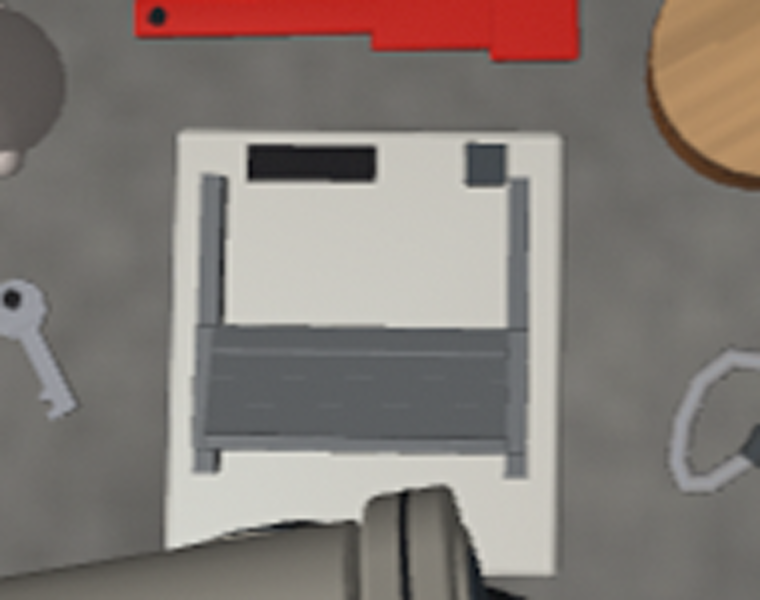

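View pics/side2.png

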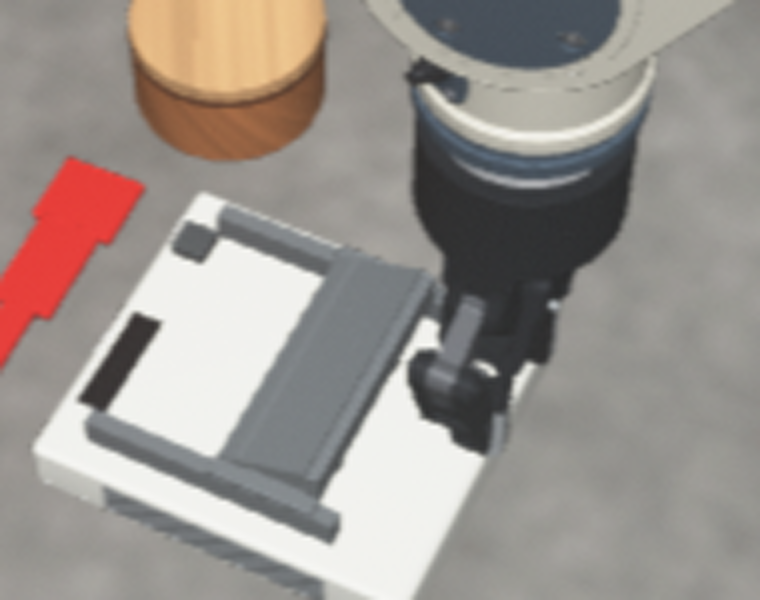

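The side view shows the left fingertip at about (474,446), against a prediction of (470,451) for a ±27 mm tip. So the spacing is right and the tip sits 1–3 mm above the TCP. Now I'll lower and push the shutter.

```bash
python3 -m handwheel '[[0.53,0,0.002,-0.015,0,0,0],[0.53,0,0,-0.014,0,0,0],[0.53,0.015,0,0,0,0,0],[0.53,0.015,0,0,0,0,0],[0.53,0.01,0,0,0,0,0]]'
python3 -m handwheel '[[0.53,0.01,0,0,0,0,0],[0.53,0.01,0,0,0,0,0],[0.53,0.01,0,0,0,0,0],[0.53,0.005,0,0,0,0,0],[0.53,0,0,0,0,0,0]]'
python3 - <<'E'
from h import *
for n,(u,v,w,h) in dict(side=(260,200,130,120)).items():
    c=capture(n); crop(c,u,v,w,h,5,f"pics/{n}3.png")
    s=robot.get_state(); p=s["eef_pos"]; y=s["tool_rot"][:,1]; print(n,((proj(c,[p,p+.027*y,p-.027*y])-[u,v]+.5)*5-.5).round(0).tolist())
E
```

```text
t: 3.52
eef_pos: [0.5215, 0.1058, 0.0477]
tool_rot: [[1.0, 0.008, 0.002], [0.008, -1.0, 0.0], [0.002, -0.0, -1.0]]
force: [-1.7, 0.7, 1.1]
gripper_width: 0.471
t: 4.15
eef_pos: [0.555, 0.1057, 0.0473]
tool_rot: [[1.0, 0.008, 0.001], [0.008, -1.0, 0.0], [0.001, -0.0, -1.0]]
force: [-0.5, 0.3, -1.1]
gripper_width: 0.469
side [[356.0, 365.0], [392.0, 304.0], [319.0, 428.0]]
```

View pics/side3.png

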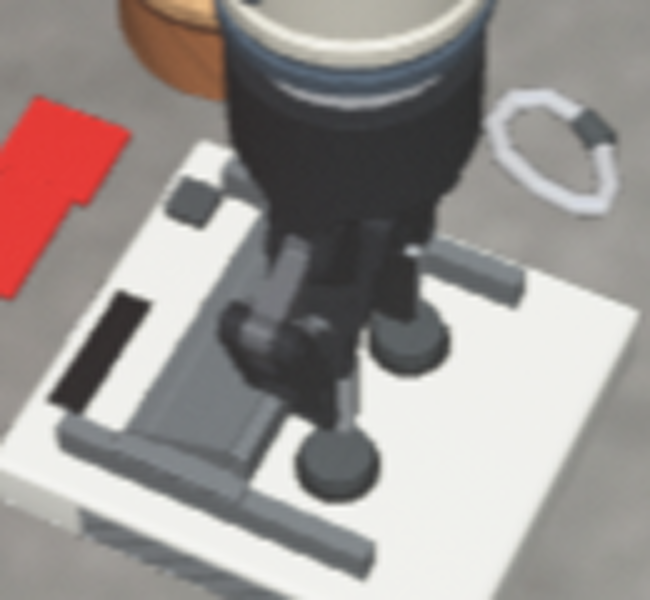

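The shutter is moving and both buttons now show, with tops at about (338,458) and (410,333) in the crop. I'll continue to the stop.

```bash
python3 - <<'E'
from h import *
c=capture("side"); print(cast(c,(np.array([(338,458),(410,335)])+.5)/5-.5+[260,200],.038).round(4))
E
python3 -m handwheel '[[0.53,0.005,0,0,0,0,0],[0.53,0.004,0,0,0,0,0],[0.53,0.003,0,0,0,0,0],[0.53,0.002,0,0,0,0,0],[0.53,0,0,0,0,0,0]]'
```

```text
[[0.5467 0.1349 0.038 ]
 [0.5469 0.0816 0.038 ]]
t: 4.88
eef_pos: [0.566, 0.1057, 0.047]
tool_rot: [[1.0, 0.009, -0.005], [0.009, -1.0, -0.0], [-0.005, 0.0, -1.0]]
force: [-8.8, 1.0, 5.3]
gripper_width: 0.469
```

```bash
python3 -m handwheel '[[0.53,0.002,0,0,0,0,0],[0.53,0.001,0,0,0,0,0],[0.53,0,0,0,0,0,0],[0.53,0,0,0,0,0,0],[0.53,0,0,0,0,0,0]]'
python3 -m handwheel '[[0.53,-0.01,0.001,0,0,0,0],[0.53,-0.01,0,0,0,0,0],[0.53,-0.004,0,0,0,0,0],[0.53,0,0,0,0,0,0],[0.53,0,0,0,0,0,0]]'
python3 - <<'E'
from h import *
for n,(u,v,w,h) in dict(side=(260,200,130,120),top=(210,200,130,120)).items():
    c=capture(n); crop(c,u,v,w,h,5,f"pics/{n}4.png")
E
```

```text
t: 5.5
eef_pos: [0.566, 0.1056, 0.0467]
tool_rot: [[1.0, 0.009, -0.011], [0.009, -1.0, -0.001], [-0.011, 0.001, -1.0]]
force: [-17.0, 2.1, 11.8]
gripper_width: 0.472
t: 6.12
eef_pos: [0.548, 0.1067, 0.0475]
tool_rot: [[1.0, 0.008, 0.001], [0.008, -1.0, 0.0], [0.001, -0.0, -1.0]]
force: [0.5, 0.6, -0.6]
gripper_width: 0.472
```

View pics/side4.png

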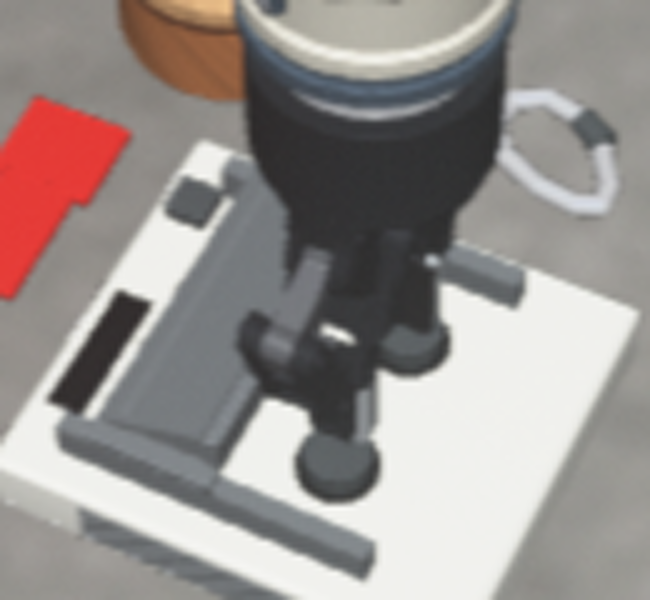

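View pics/top4.png

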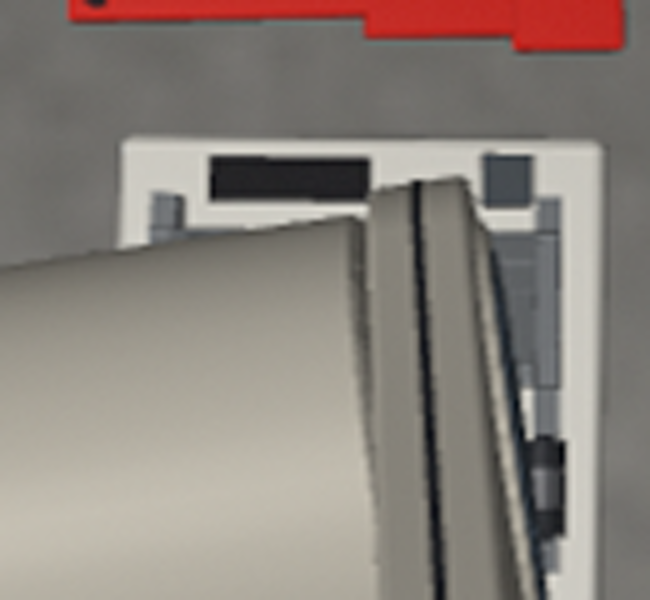

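Each fingertip is above its button and the shutter is at its stop: the force rose to 17 N with no further travel. Now I'll press.

```bash
python3 -m handwheel '[[0.53,0,0,-0.007,0,0,0],[0.53,0,0,-0.006,0,0,0],[0.53,0,0,-0.005,0,0,0],[0.53,0,0,-0.001,0,0,0],[0.53,0,0,0,0,0,0]]'; python3 -c "
from h import *
print(robot.get_state()['wrist_torque'])"
```

```text
t: 6.85
eef_pos: [0.5476, 0.1067, 0.0294]
tool_rot: [[1.0, 0.009, 0.0], [0.009, -1.0, 0.0], [0.0, -0.0, -1.0]]
force: [-4.2, -1.9, 16.9]
gripper_width: 0.471
[-0.21728268  0.69459411 -0.00412116]
```

```bash
python3 -m handwheel '[[0.53,0,0,-0.001,0,0,0],[0.53,0,0,0,0,0,0],[0.53,0,0,0,0,0,0],[0.53,0,0,0,0,0,0],[0.53,0,0,0,0,0,0]]'
python3 - <<'E'
from h import *
for n,(u,v,w,h) in dict(side=(260,200,130,120)).items():
    c=capture(n); crop(c,u,v,w,h,5,f"pics/{n}5.png")
E
```

```text
t: 7.48
eef_pos: [0.5476, 0.1067, 0.0292]
tool_rot: [[1.0, 0.009, 0.0], [0.009, -1.0, 0.0], [0.0, -0.0, -1.0]]
force: [-6.5, -1.3, 26.5]
gripper_width: 0.468
```

View pics/side5.png

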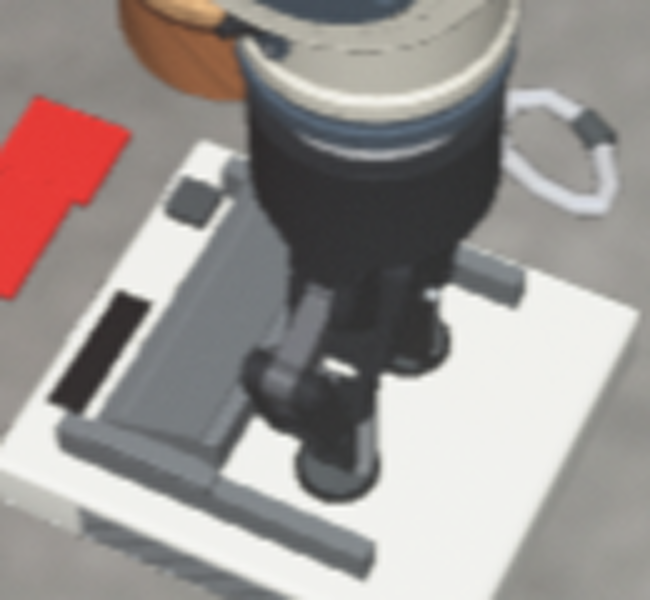

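Both buttons are down, each with a fingertip on it, and the force rose from 17 to 26.5 N with only 0.2 mm more travel. I'll hold until about t=9.8, then lift straight up.

```bash
python3 -m handwheel '[[0.53,0,0,0,0,0,0],[0.53,0,0,0,0,0,0],[0.53,0,0,0,0,0,0],[0.53,0,0,0,0,0,0],[0.53,0,0,0,0,0,0]]'
python3 -m handwheel '[[0.53,0,0,0,0,0,0],[0.53,0,0,0,0,0,0],[0.53,0,0,0,0,0,0],[0.53,0,0,0,0,0,0],[0.53,0,0,0,0,0,0]]'
python3 -m handwheel '[[0.53,0,0,0,0,0,0],[0.53,0,0,0,0,0,0],[0.53,0,0,0,0,0,0],[0.53,0,0,0,0,0,0],[0.53,0,0,0,0,0,0]]'
python3 -m handwheel '[[0.53,0,0,0,0,0,0],[0.53,0,0,0,0,0,0],[0.53,0,0,0,0,0,0],[0.53,0,0,0.02,0,0,0],[0.53,0,0,0.04,0,0,0]]'
python3 -m handwheel '[[0.53,0,0,0.05,0,0,0],[0.53,-0.02,-0.04,0.03,0,0,0],[0.53,-0.02,-0.045,0,0,0,0],[0.53,-0.02,-0.045,0,0,0,0],[0.53,-0.02,-0.045,0,0,0,0]]'
python3 -m handwheel '[[0.53,-0.02,-0.045,0,0,0,0],[0.53,-0.02,-0.045,0,0,0,0],[0.53,-0.01,-0.03,0,0,0,0],[0.53,0,0,0,0,0,0],[0.53,0,0,0,0,0,0]]'
python3 - <<'E'
from h import *
for n in("side","top"):
    c=capture(n); cv2.imwrite(f"pics/{n}6.png",c["frame"][:,:,::-1])
    (u,v)=dict(side=(260,200),top=(215,215))[n]; crop(c,u,v,130,120,5,f"pics/{n}7.png")
    a=cv2.imread(f"pics/{n}0.png")[:,:,::-1].astype(int); d=np.abs(a-c["frame"]).max(2)>40
    k=cv2.connectedComponentsWithStats(d.astype(np.uint8))[2]; print(n,[r.tolist() for r in k[1:] if r[4]>15])
print(robot.get_state()["joint_velocities"],robot.get_state()["force"])
E
```

```text
t: 8.15
eef_pos: [0.5477, 0.1068, 0.0292]
tool_rot: [[1.0, 0.009, 0.0], [0.009, -1.0, 0.0], [0.0, -0.0, -1.0]]
force: [-7.1, -1.8, 26.0]
gripper_width: 0.473
t: 8.78
eef_pos: [0.5476, 0.1067, 0.0293]
tool_rot: [[1.0, 0.009, 0.0], [0.009, -1.0, 0.0], [0.0, -0.0, -1.0]]
force: [-6.8, -1.6, 28.0]
gripper_width: 0.469
t: 9.4
eef_pos: [0.5476, 0.1068, 0.0292]
tool_rot: [[1.0, 0.009, 0.0], [0.009, -1.0, 0.0], [0.0, -0.0, -1.0]]
force: [-6.8, -1.8, 26.5]
gripper_width: 0.475
t: 10.02
eef_pos: [0.546, 0.1065, 0.0866]
tool_rot: [[1.0, 0.009, -0.004], [0.009, -1.0, -0.001], [-0.004, 0.001, -1.0]]
force: [0.4, 0.1, 0.1]
gripper_width: 0.469
t: 10.65
eef_pos: [0.4666, -0.0695, 0.1674]
tool_rot: [[1.0, 0.009, 0.0], [0.009, -1.0, -0.0], [0.0, 0.0, -1.0]]
force: [0.8, -0.6, 0.3]
gripper_width: 0.468
t: 11.28
eef_pos: [0.4174, -0.1879, 0.1672]
tool_rot: [[1.0, 0.008, -0.0], [0.008, -1.0, 0.0], [-0.0, -0.0, -1.0]]
force: [-0.5, 0.1, 0.2]
gripper_width: 0.469
side [[477, 0, 71, 40, 1824], [472, 26, 66, 116, 3215], [323, 237, 12, 8, 19], [279, 240, 77, 66, 2502], [341, 244, 19, 11, 29]]
top [[244, 245, 74, 64, 3988], [481, 405, 135, 75, 4749], [580, 437, 60, 43, 1974], [565, 442, 18, 38, 117]]
[ 0.37545003 -0.11304829 -0.19372299 -0.0586093  -0.03514908 -0.25566278] [-0.03848653 -0.27314906  0.35244735]
```

View pics/side6.png

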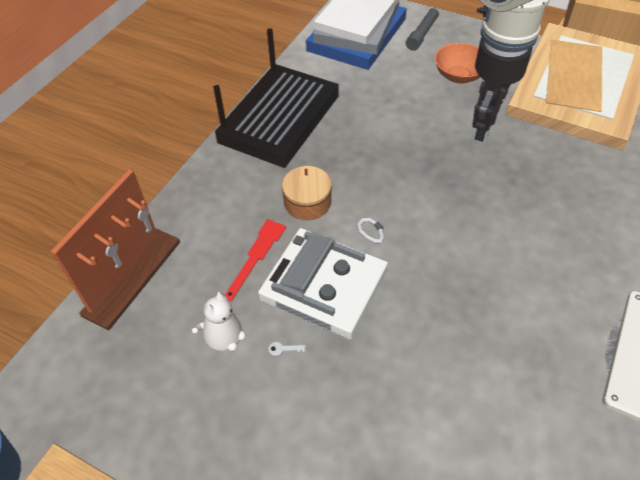

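View pics/top7.png

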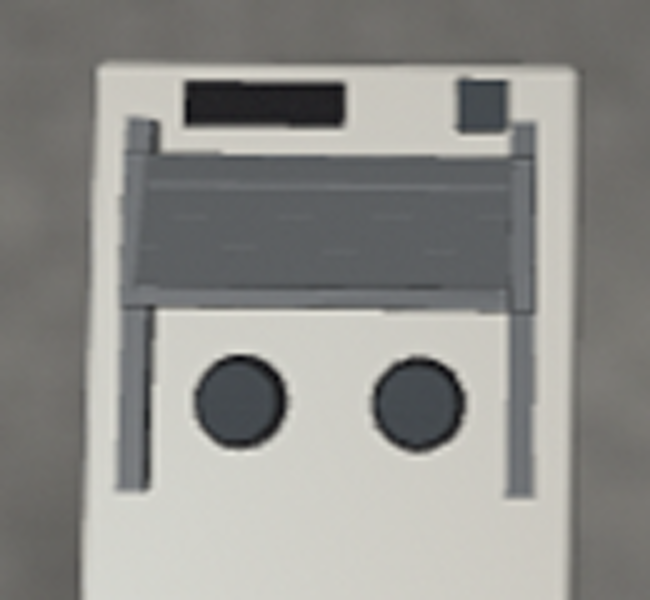

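View pics/side7.png

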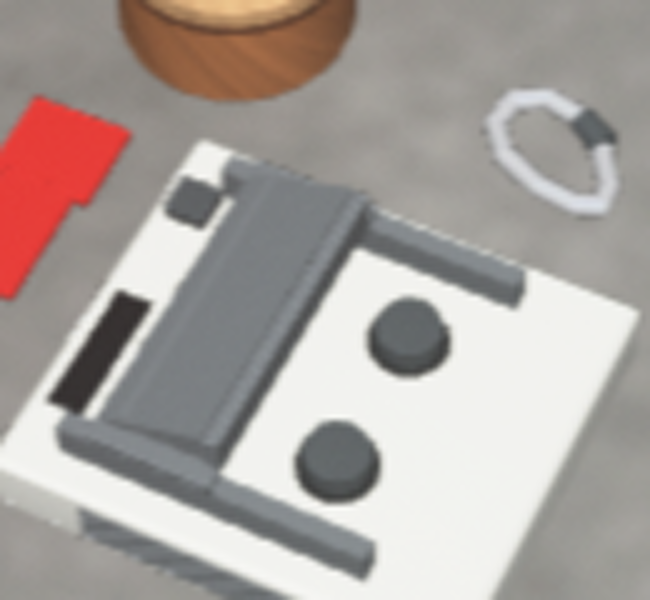

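The shutter is open, both buttons are back up and only the hub area and the arm changed between the before and after pictures. I'll check the shutter position once more, then hand in.

```bash
python3 - <<'E'
from h import *
for n,o,p,z in(("top",(215,215),[(330,309)],.042),("side",(260,200),[(215,462),(366,205)],.060)):
    c=capture(n); W=cast(c,(np.array(p)+.5)/5-.5+o,z); print(n,(W[:,0]-.568+.050-.008).round(4))
s=robot.get_state(); print(s["t"],s["force"])
ticket.job_done()
E
```

```text
top [0.0514]
side [0.0482 0.0506]
11.475 [-0.11610449 -0.28802374 -0.40134618]
the job is handed in; nothing more can be done
```

The hub reset is done and handed in at 11.5 s, with no checks failing; no verdict was reported.

- **Shutter:** I pushed it back until it hit the stop, where the force rose to 17 N with no further travel. The final pictures put it at 0.048–0.051 m (0.050 is fully open), and it stayed open.
- **Buttons:** I pressed both round buttons together, one fingertip on each. They bottomed out, with the total force going from 17 to 26.5 N over only 0.2 mm. I held them for about 3.1 s, then lifted straight up and drew clear. Both are back up.
- **Surroundings:** Comparing the before and after pictures, only the shutter and button area and the arm itself changed. The cat, box, carabiner, key and shoe horn are where they were, and the arm never went near the siren key.

The two camera fits of the hub's position differed by about 2 mm, which is within the calibration. I couldn't read the button travel directly, so "fully down" rests on the force, the height and the picture taken during the press.

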